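Park the tall inspection lamp and shut its gate

ROBOT

A 6-joint arm with a two-finger parallel gripper is mounted at the origin on the work surface. World frame = base frame: x ahead of the robot, y to its left, z up, the work surface at z = 0. Lengths are in m, angles in rad, forces in N, time in s.
With the tool pointing down it reaches from about 0.35 to 0.8 m from the base axis. Payload 7.3 kg.
Tool frame: the origin (TCP) lies at the very end of the fingers, on their centre line; the grasp point (between the pads) lies 19 mm behind it; z points along the fingers, y is the line along which they close (so a half turn about z gives the same grasp; the last joint's range is limited). The gripper opens to 85 mm and grips with 20 to 120 N. Pads are 22 mm wide; open, the fingers measure 114 mm over their backs; the gripper's body (76 mm by 85 mm) begins 54 mm behind the grasp point. The pads swing forward as they close: fully open they stand 13 mm farther back than shut.
Start: joints at [1.173, 0.342, 1.524, -0, 1.275, -0.146], TCP at [0.131, 0.508, 0.231] pointing down, gripper open.
Joint ranges: [-2.53, 2.53], [-0.77, 2.02], [0.04, 2.7], [-1, 4.14], [0.28, 2.66], [-3.11, 3.11]. Speed limits (rad/s): [2.57, 2.57, 3.14, 3.14, 3.14, 3.14].

INTERFACE

Orientations are given as a unit quaternion [w, x, y, z].
In Python, from rig import robot, viewer, workorder gives the robot as it stands.
- The arm moves only by the tool move_arm, never from a script. Its argument "moves" is one flat list of numbers, 6 for each row, row after row: the shift along the tool's x, y, z each as a share of 0.4 m, from -1 to 1, then the turn, a rotation vector about the tool's x, y, z each as a share of pi rad, from -1 to 1. A call has 1 to 10 rows; each row is the pose to reach, as a shift and turn from the pose commanded when the call began, along the tool's axes at that moment, turning the shorter way round; what a row does not reach only later rows make up. A row lasts 1/12 s, in which the tool goes at most 41.7 mm and 7.16 degrees, less where a joint would pass 70% of its speed; a pose out of reach is approached as far as the arm can. A call with a number of a shift or a turn outside -1 to 1 is refused whole. A call with a gripper value outside its range is refused whole. "grip" is the gripper's target within -1 to 1 (shut at 1, half-way at 0, fully open at -1), set as the call begins (left out, the last holds). The fingers move at their own pace and stop on an object; "grip_force" is the grip in N (left out, the last holds). Time passes only in rows, so rows that repeat a pose let the fingers close. It gives the time, the measured TCP pose, the force, the opening and the grip force at its end, in the units of the state.
- robot.state(): the state, without advancing time (a new reading comes with each control period).
- viewer.snapshot(name): name is "side" or "top" or "wrist"; returns (picture, depth): 420x560x3 uint8, red, green, blue; 420x560 float32, m along the optical axis (not along the pixel's ray), 0 where there is no reading.
- viewer.camera_info(name): a dict with "fov_y" (degrees; the focal length in pixels is half the picture's height over the tangent of half this angle, whatever the lens; pixels are square), "cx", "cy" (the principal point, pixels), "D" ([k1, k2, p1, p2, k3] as OpenCV has them; the pictures are not rectified), "eye" and "attitude" of the camera in the world; the wrist camera has in their place "T_tool_cam" (4x4, takes a point from camera to tool coordinates, whose origin is the TCP and whose axes are the flange's). Camera axes: x right, y down, z forward; pixel columns grow to the right and rows downward; lengths in m; the calibration is good to about 2 mm. A picture is of the moment at which its call begins: read the wrist's pose just before it. camera_info takes no time and is no camera call.
- workorder.close_job(): hands the job in; it is judged then, once.
The state is a dict: "time": time; "q": joint angles; "joint_velocities": joint speeds; "joint_torque": joint torques, N m; "position": TCP position; "ee_rot": TCP orientation; "ft_force": force on the tool from outside, world axes, zero at the start; "torque": the same for the moment, N m; "grip_width": opening from 0.0 (shut) to 1.0 (fully open); "grip_force": force on a finger pad.
Only numpy, scipy, OpenCV 4.12 (cv2) and the standard library are available. Lean on these libraries where they do the work, as an engineer would, in place of code of your own. Each camera call takes 0.05 s, during which the arm holds its last target. There are 200 camera calls.

TASK

Clear the light panel for inspection: push the tall cordless inspection lamp low, at its foot, so that it slides upright along the bench, fully home against the back of the aluminium parking bay; do not grip, lift or topple it. Then push the bay's yellow gate fully shut behind it. Leave everything else on the bench undisturbed, and finish with the lamp standing in the bay behind the shut gate.

Things in the scene. Friction and masses are not known exactly. Their poses are not given: they have to be found in the camera images.
- lamp: Tall narrow cordless lamp standing loose, 200 mm high, 0.25-0.5 kg: black round foot 52 mm in diameter, 30 mm high; steel collar 24 mm in diameter to 36 mm; steel post 12 mm in diameter; orange head 32 mm in diameter from 160 to 200 mm. Origin: centre of its underside; z up. Pushed higher than about 35 mm above the bench it may tip over: push its foot, and keep the gripper off the post and head.
- bay: Fixed U-shaped aluminium fence, no floor (the lamp slides in on the bench). Origin: on the bench where the home lamp's centre stands; x points into the bay, y to its left. Walls 30 mm high, 8 thick. Inner faces: back wall x = +26 mm, side walls y = +40 and -40; mouth at x = -34. Gate hinge post, 14 mm in diameter (yellow cap 18), 44 high, at x = -41, y = +50.
- gate (a joint): Yellow gate's angle, rad: 0 = shut across the mouth, pointing along the bay's -y, at a stop; 1.57 = pointing along the bay's -x, 2.4 = widest, front left. Well open at the start. Stays where left; 0.5 N at 60 mm moves it; no spring or latch. Bar 8 mm thick, 12 to 38 mm above the bench, 7 to 92 mm from the hinge axis. Shut, its faces are at x = -37 and -45 mm in the bay's frame.
- gate_tip (a point): Point in the middle of the gate's bar, 90 mm from the hinge axis (2 mm short of its free end), 25 mm above the bench.
- gate_hinge (a point): Point on the gate's hinge axis, 25 mm above the bench.
- jar: Bystander: pale clear jar with a green lid, 60 mm in diameter, 75 mm high, to the right (-y) of the bay. Origin: centre of its underside.
- swab_cup: Bystander: white cup of wooden swab sticks, 52 mm in diameter, 60 mm high (sticks to 87 mm), to the right of the bay. Origin: centre of its underside.
- dispenser: Bystander: white dispenser with a steel cap, 58 mm in diameter, 105 mm high. Origin: centre of its underside.
- dish: Bystander: flat clear dish, 90 mm in diameter, 14 mm high. Origin: centre of its underside.
- screwdriver: Bystander: green-handled screwdriver lying on the bench, 160 mm long. Origin: under its middle.
- loupe: Bystander: black cylindrical loupe, 42 mm in diameter, 40 mm high. Origin: centre of its underside.

How it is judged:
On the way, in this order (a step that is already met when the one before it is completed fails the run):
1. the lamp stands upright in the bay, home against its back (x of lamp in the frame of bay between -0.01 and 0.006 m and y of lamp in the frame of bay between -0.018 and 0.018 m and angle between lamp's own z axis and vertical below 0.06 rad and height (world z) of lamp below 0.005 m), for 0.2 s.
2. then the gate is shut behind it (value of joint gate below 0.1 rad), for 0.2 s.
At the end, for the whole second after the job is handed in: The lamp stands upright and at rest on the bench within the bay, no more than 10 mm short of its back wall, and the gate is shut behind it (within 0.10 rad) (all of step 1 and value of joint gate below 0.1 rad and linear speed of lamp below 0.02 m/s); the robot touches nothing.
It fails at once if the lamp is toppled (leans more than 0.3 rad) (angle between lamp's own z axis and vertical above 0.3 rad).
It fails at once if the lamp is lifted off the bench (height (world z) of lamp above 0.012 m).
It fails at once if the lamp is squeezed or rammed (over 35 N from the fingers) (contact force between the fingers and lamp above 35 N).
It fails at once if another thing on the bench is shoved more than 20 mm or knocked over (distance of any of jar, swab_cup, dispenser, dish, screwdriver, loupe from where it was at the start of the episode above 0.02 m or angle between any of jar, swab_cup, dispenser, loupe's own z axis and vertical above 0.4 rad).
It also fails if it takes over 61 s, if anything falls off the work surface, if the arm or the gripper's body presses on something with over 40 N, if the wrist force passes 120 N, or if a joint passes its speed limit or range.

## Working session

There is one attempt and no reset: what is moved stays moved. The work goes in short steps, Python scripts to look and compute and a tool call to move; the robot and the scene stay as the last step left them, time stands still between calls to the robot, and variables do not carry over. Pictures are saved under pics/ and viewed, at most 10 in all, crops included, and the job is handed in when it is done.

Besides the shell and the picture viewer there is one more tool, called after "Emit:" as name(argument=value, ...) on one line, values as JSON. move_arm: Moves the arm, as the interface text tells. Its arguments: {"type":"object","properties":{"moves":{"type":"array"},"grip":{"type":"number"},"grip_force":{"type":"number"}},"required":["moves"]}

```bash
mkdir -p pics; ls
python3 - <<'E'
from rig import robot, viewer
import cv2, numpy as np
print(robot.state())
for n in ("top","side"):
    p,d=viewer.snapshot(n); cv2.imwrite(f"pics/{n}0.png",p[:,:,::-1]); np.savez(f"{n}0.npz",p=p,d=d)
    print(viewer.camera_info(n))
print(viewer.camera_info("wrist"))
E
```

```text
pics
{'time': 0.0, 'q': array([ 1.17300236e+00,  3.42733574e-01,  1.52502600e+00,  2.89739501e-06,
        1.27538205e+00, -1.45999554e-01]), 'joint_velocities': array([-0.00109428,  0.00203441, -0.00088719, -0.00015981,  0.00036811,
       -0.00052395]), 'joint_torque': array([ 5.84334994e-04, -4.33679652e+01, -2.46017736e+01, -4.73225384e-05,
        7.81299546e-03, -1.82186443e-05]), 'position': array([0.13062064, 0.50807881, 0.23061718]), 'ee_rot': array([-2.09330530e-04,  1.25565269e-01,  9.92085059e-01, -7.45664050e-04]), 'ft_force': array([ 0.20162388, -0.42227373,  0.15219279]), 'torque': array([-0.01789527,  0.03280096, -0.03362919]), 'grip_force': 0.0, 'grip_width': 1.001199638867929}
{'fov_y': 54.03489427459305, 'cx': 278.75339456313304, 'cy': 210.4521232608138, 'D': array([-0.11936633,  0.        ,  0.        ,  0.        ,  0.        ]), 'eye': array([0.35879545, 0.02028064, 1.22122498]), 'attitude': array([ 0.07028166, -0.68704884,  0.71913756, -0.07658687])}
{'fov_y': 48.099486845733395, 'cx': 281.6669409091148, 'cy': 205.21721411836384, 'D': array([-0.14278181,  0.        ,  0.        ,  0.        ,  0.        ]), 'eye': array([ 0.18962721, -1.07940666,  0.84670449]), 'attitude': array([-0.45700484,  0.8733599 , -0.14876066,  0.07911587])}
{'fov_y': 61.23213045281169, 'cx': 276.402514718043, 'cy': 206.932907490648, 'D': array([-0.00209606,  0.        ,  0.        ,  0.        ,  0.        ]), 'T_tool_cam': array([[-1.78638947e-04, -9.60788693e-01, -2.77281546e-01,
         7.04849757e-02],
       [ 9.99999872e-01, -3.03112690e-04,  4.06043325e-04,
         2.21436618e-04],
       [-4.74169391e-04, -2.77281437e-01,  9.60788624e-01,
        -1.41372726e-01],
       [ 0.00000000e+00,  0.00000000e+00,  0.00000000e+00,
         1.00000000e+00]])}
```

View pics/top0.png

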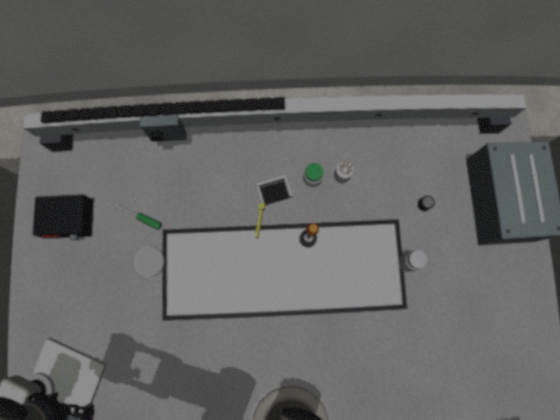

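View pics/side0.png

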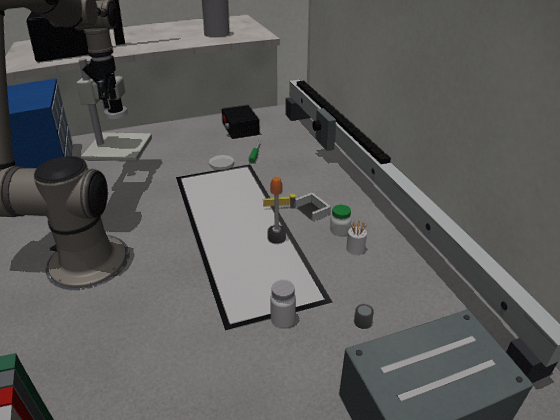

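The top view shows the lamp foot at about (308,239), the bay at (274,190), the gate hinge at (262,206) and the gate tip at (258,237). The side view agrees, with the bay mouth facing the robot and the gate well open.

```bash
cat > h.py <<'E'
import numpy as np, cv2
from scipy.spatial.transform import Rotation as R
from rig import robot, viewer
def pose(st): 
    T=np.eye(4); q=st["ee_rot"]; T[:3,:3]=R.from_quat([q[1],q[2],q[3],q[0]]).as_matrix(); T[:3,3]=st["position"]; return T
def cam(n,st=None):
    c=viewer.camera_info(n); f=210/np.tan(np.radians(c["fov_y"]/2))
    K=np.array([[f,0,c["cx"]],[0,f,c["cy"]],[0,0,1]])
    if n=="wrist": T=pose(st)@c["T_tool_cam"]
    else:
        T=np.eye(4); q=c["attitude"]; T[:3,:3]=R.from_quat([q[1],q[2],q[3],q[0]]).as_matrix(); T[:3,3]=c["eye"]
    return K,c["D"],T
def atz(n,uv,z,st=None):
    K,D,T=cam(n,st); uv=np.array(uv,float).reshape(-1,1,2)
    r=np.c_[cv2.undistortPoints(uv,K,D)[:,0],np.ones(len(uv))]@T[:3,:3].T
    return T[:3,3]+r*((z-T[2,3])/r[:,2])[:,None]
def cloud(n,d,st=None):
    K,D,T=cam(n,st); v,u=np.mgrid[:420,:560]
    r=cv2.undistortPoints(np.stack([u,v],-1).reshape(-1,1,2).astype(float),K,D)[:,0]
    P=np.c_[r,np.ones(len(r))]*d.reshape(-1,1)
    return (P@T[:3,:3].T+T[:3,3]).reshape(420,560,3)
def proj(n,P,st=None):
    K,D,T=cam(n,st); Ti=np.linalg.inv(T)
    return cv2.projectPoints(np.array(P,float).reshape(-1,1,3),cv2.Rodrigues(Ti[:3,:3])[0],Ti[:3,3],K,D)[0][:,0]
E
python3 - <<'E'
from h import *
z=np.load("top0.npz"); p=z["p"].astype(int); P=cloud("top",z["d"])
print("bench z",np.median(P[250:300,180:380,2]))
hsv=cv2.cvtColor(z["p"],cv2.COLOR_RGB2HSV).astype(int)
box=np.zeros((420,560),bool); box[165:250,235:365]=1
y=box&(hsv[...,1]>120)&(hsv[...,0]>20)&(hsv[...,0]<35); o=box&(hsv[...,1]>120)&(hsv[...,0]<15); g=box&(hsv[...,1]>100)&(hsv[...,0]>45)&(hsv[...,0]<80)
for n,m,h in(("yellow",y,.038),("orange",o,.2),("green",g,.075)):
    v,u=np.nonzero(m); print(n,m.sum(),u.mean(),v.mean(),atz("top",[[u.mean(),v.mean()]],h)[0])
v,u=np.nonzero(y); Q=atz("top",np.c_[u,v],.038)[:,:2]; c=Q.mean(0); w=np.linalg.svd(Q-c)[2][0]; t=(Q-c)@w; print("gate ends",c+w*t.min(),c+w*t.max(),w)
b=box&(P[...,2]>.015)&(P[...,2]<.04)&~y&~g; b[:,296:]=0
v,u=np.nonzero(b); Q=atz("top",np.c_[u,v],.03)[:,:2]; r=cv2.minAreaRect(Q.astype(np.float32)*1000); print("bay",len(Q),r,cv2.boxPoints(r))
print("foot",atz("top",[[308,239]],.03))
c=cv2.resize(z["p"][165:255,235:365,::-1],None,fx=6,fy=6,interpolation=cv2.INTER_CUBIC); cv2.imwrite("pics/crop.png",c)
E
```

```text
bench z -0.00024269667558562968
yellow 54 259.74074074074076 216.40740740740742 [0.59302581 0.06028798 0.038     ]
orange 51 310.6470588235294 230.54901960784315 [ 0.51899075 -0.07154935  0.2       ]
green 210 313.75714285714287 171.71904761904761 [ 0.71095574 -0.10265859  0.075     ]
gate ends [0.63005623 0.05278726] [0.54432888 0.07015964] [-0.98007863  0.19860986]
bay 283 ((625.847412109375, 19.757644653320312), (107.44702911376953, 187.54270935058594), 88.04413604736328) [[530.2971   -30.734188]
 [717.7306   -37.134953]
 [721.3977    70.24948 ]
 [533.96423   76.65024 ]]
foot [[ 0.52109569 -0.07758494  0.03      ]]
```

View pics/crop.png

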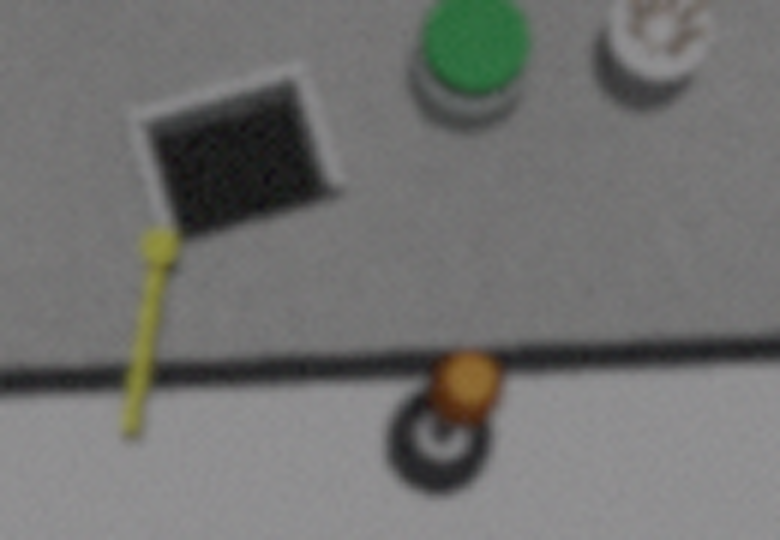

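The crop shows the bay's wall-top outer corners at about (133,112), (305,68) and (343,188). The hinge cap is at (160,247), the gate tip at (131,433), the foot at (438,440) and the head at (468,378).

Run:
```python
from h import *
f=lambda x,y:[235+(x+.5)/6-.5,165+(y+.5)/6-.5]
C=atz("top",[f(133,112),f(305,68),f(343,188)],.03)[:,:2]; print("corners",C)
hg=atz("top",[f(160,247)],.044)[0,:2]; print("hinge",hg); tip=atz("top",[f(131,435)],.038)[0,:2]; print("gate end",tip)
print("foot",atz("top",[f(438,440)],.03), "head",atz("top",[f(468,378)],.2))
# fit bay pose: corners model + hinge
M=np.array([[34,48],[34,-48],[-34,-48],[-41,50]])/1000; W=np.r_[C,[hg]]
mc,wc=M.mean(0),W.mean(0); U,_,V=np.linalg.svd((M-mc).T@(W-wc)); A=V.T@U.T; t=wc-A@mc
print("bay",t,"yaw",np.arctan2(A[1,0],A[0,0]),"res",(W-(M@A.T+t))*1000)
L=atz("top",[f(438,440)],.03)[0,:2]; print("lamp in bay",A.T@(L-t))
g=A.T@(tip-hg); print("gate tip in bay",A.T@(tip-t),"angle",np.arctan2(-g[0],-g[1]))
```

```text
corners [[ 0.69630527  0.06585266]
 [ 0.71531773 -0.02120236]
 [ 0.65247233 -0.03697861]]
hinge [0.6234244  0.05450604]
gate end [0.53242171 0.07217357]
foot [[ 0.52433651 -0.0765581   0.03      ]] head [[ 0.52630325 -0.07688653  0.2       ]]
bay [0.67369695 0.01543987] yaw 0.22081550061442354 res [[-0.05291158 -3.86859325]
 [-2.06689648  2.74542835]
 [ 1.43660559  1.86290802]
 [ 0.68320247 -0.73974312]]
lamp in bay [-0.16588374 -0.05705045]
gate tip in bay [-0.12541884  0.08629902] angle 1.9833692760959738
```

```bash
cat >> h.py <<'E'
BAY=np.array([.6737,.0154]); YAW=.221
def bw(x,y,yaw=None):
    c,s=np.cos(YAW),np.sin(YAW); return BAY+np.array([[c,-s],[s,c]])@[x,y]
def ori(head,tilt):
    h=np.array([np.cos(head),np.sin(head),0]); Z=np.array([0,0,1]); z=np.sin(tilt)*h-np.cos(tilt)*Z; x=-(np.cos(tilt)*h+np.sin(tilt)*Z)
    return np.c_[x,np.cross(z,x),z]
def rows(tg):  # tg: list of (x,y,z,heading world,tilt)
    T=pose(robot.state()); out=[]
    for x,y,z,hd,tl in tg:
        s=T[:3,:3].T@(np.array([x,y,z])-T[:3,3])/.4
        r=R.from_matrix(T[:3,:3].T@ori(hd,tl)).as_rotvec()/np.pi
        out.append(np.r_[s,r])
    print("; ".join(",".join(f"{v:.3f}" for v in o) for o in out))
E
python3 - <<'E'
from h import *
rows([(.35,.33,.23,0.1,.25),(.40,.20,.23,0.2,.35),(.42,.12,.23,.35,.45)])
E
```

```text
-0.642,-0.295,0.002,-0.014,-0.079,-0.111; -0.844,-0.578,0.002,-0.026,-0.110,-0.142; -0.942,-0.759,0.003,-0.044,-0.139,-0.188
```

Emit:
move_arm(moves=[-0.642, -0.295, 0.002, -0.014, -0.079, -0.111, -0.642, -0.295, 0.002, -0.014, -0.079, -0.111, -0.642, -0.295, 0.002, -0.014, -0.079, -0.111, -0.642, -0.295, 0.002, -0.014, -0.079, -0.111, -0.642, -0.295, 0.002, -0.014, -0.079, -0.111, -0.642, -0.295, 0.002, -0.014, -0.079, -0.111, -0.844, -0.578, 0.002, -0.026, -0.11, -0.142, -0.844, -0.578, 0.002, -0.026, -0.11, -0.142, -0.844, -0.578, 0.002, -0.026, -0.11, -0.142, -0.942, -0.759, 0.003, -0.044, -0.139, -0.188], grip=0.3)

```text
time: 0.93
position: [0.3895, 0.2161, 0.2304]
ee_rot: [0.19, -0.125, 0.973, 0.029]
ft_force: [-0.3, 1.1, 0.6]
grip_width: 0.351
grip_force: 0.0
```

Run:
```python
from h import *
s=robot.state(); print(s["time"],s["position"],s["q"],s["grip_width"])
rows([(.42,.05,.2,.4,.52),(.42,-.14,.2,.57,.52)])
```

```text
0.9333 [0.38954754 0.21606843 0.23036516] [ 0.35491447  0.00371099  2.02129971 -0.04378687  0.73178023 -1.44437252] 0.35088168534339204
0.057,-0.421,0.055,-0.018,-0.042,-0.042; 0.167,-0.881,0.006,-0.041,-0.042,-0.091
```

Emit:
move_arm(moves=[0.057, -0.421, 0.055, -0.018, -0.042, -0.042, 0.057, -0.421, 0.055, -0.018, -0.042, -0.042, 0.057, -0.421, 0.055, -0.018, -0.042, -0.042, 0.057, -0.421, 0.055, -0.018, -0.042, -0.042, 0.167, -0.881, 0.006, -0.041, -0.042, -0.091, 0.167, -0.881, 0.006, -0.041, -0.042, -0.091, 0.167, -0.881, 0.006, -0.041, -0.042, -0.091, 0.167, -0.881, 0.006, -0.041, -0.042, -0.091, 0.167, -0.881, 0.006, -0.041, -0.042, -0.091, 0.167, -0.881, 0.006, -0.041, -0.042, -0.091])

```text
time: 1.77
position: [0.4133, -0.0217, 0.2081]
ee_rot: [0.24, -0.266, 0.931, 0.072]
ft_force: [0.4, 1.0, -0.5]
grip_width: 0.354
grip_force: 0.0
```

Run:
```python
from h import *
s=robot.state(); print(s["time"],s["position"],s["q"],s["grip_width"])
p,d=viewer.snapshot("wrist"); np.savez("w1.npz",p=p,d=d,**{k:s[k] for k in("position","ee_rot")}); cv2.imwrite("pics/w1.png",p[:,:,::-1])
print("expect hinge,lamp foot, gate end",proj("wrist",[[.6234,.0545,.044],[.5243,-.0766,.03],[.5324,.0722,.038]],s))
hw=YAW+.35; h=np.array([np.cos(hw),np.sin(hw)]); L=np.array([.5243,-.0766])
for st,z in((.1,.1),(.1,.013)):
    q=L-st*h; rows([(*q,z,hw,.52)])
```

```text
1.7667 [ 0.41325054 -0.02169349  0.20810902] [-0.60349132  0.00349977  2.14695283  0.61816182  0.88203069 -3.10558069] 0.3538038167898572
expect hinge,lamp foot, gate end [[236.30487488 262.74265712]
 [160.34948682 151.66709984]
 [290.34580086 220.47734659]]
0.208,-0.247,0.200,-0.003,-0.004,-0.005
0.313,-0.247,0.390,-0.003,-0.004,-0.005
```

View pics/w1.png

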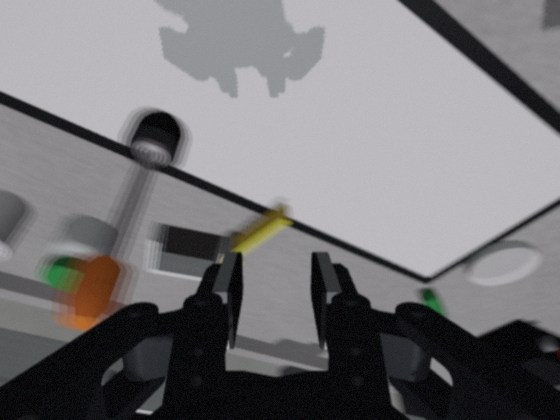

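The blurred wrist view has the foot at (155,140), the bay at (190,250) and the gate at (262,230), matching my projections. Joint 6 is at its limit at this heading, so I'll use a heading of about 0.2 with a wider cradle instead.

Run:
```python
from h import *
s=robot.state(); print(s["time"],s["position"],s["q"])
h=np.array([np.cos(.2),np.sin(.2)]); q=np.array([.5243,-.0766])-.105*h
rows([(*q,.15,.2,.52),(*q,.015,.2,.52)])
```

```text
1.8167 [ 0.41714502 -0.02859134  0.21016763] [-0.61055618  0.00732568  2.13583424  0.61384754  0.8813239  -3.10397442]
0.144,-0.152,0.092,0.055,-0.004,0.098; 0.308,-0.152,0.388,0.055,-0.004,0.098
```

Emit:
move_arm(moves=[0.144, -0.152, 0.092, 0.055, -0.004, 0.098, 0.144, -0.152, 0.092, 0.055, -0.004, 0.098, 0.144, -0.152, 0.092, 0.055, -0.004, 0.098, 0.144, -0.152, 0.092, 0.055, -0.004, 0.098, 0.308, -0.152, 0.388, 0.055, -0.004, 0.098, 0.308, -0.152, 0.388, 0.055, -0.004, 0.098, 0.308, -0.152, 0.388, 0.055, -0.004, 0.098, 0.308, -0.152, 0.388, 0.055, -0.004, 0.098, 0.308, -0.152, 0.388, 0.055, -0.004, 0.098, 0.308, -0.152, 0.388, 0.055, -0.004, 0.098], grip=0.0)

```text
time: 2.65
position: [0.4531, -0.0711, 0.0873]
ee_rot: [0.226, -0.096, 0.969, 0.024]
ft_force: [0.2, 0.2, 0.2]
grip_width: 0.5
grip_force: 0.0
```

Run:
```python
from h import *
s=robot.state(); print(s["time"],s["position"],s["q"],s["grip_width"],s["ft_force"])
T=pose(s); print("x,y,z axes",T[:3,:3].T.round(3), "want",ori(.2,.52).T.round(3))
p,d=viewer.snapshot("wrist"); np.savez("w2.npz",p=p,d=d,**{k:s[k] for k in("position","ee_rot")}); cv2.imwrite("pics/w2.png",p[:,:,::-1])
print(proj("wrist",[[.5243,-.0766,.03],[.5243,-.0766,.2],list(bw(-.034,-.04))+[.03]],s))
h=np.array([np.cos(.2),np.sin(.2)]); L=np.array([.5243,-.0766])
rows([(*(L-a*h),.013,.2,.52) for a in (.105,.08,.06,.05)])
```

```text
2.65 [ 0.45313633 -0.07106566  0.08734808] [-0.53530154  0.29366249  2.24432179  0.8929211   0.39347025 -3.10451486] 0.499703698617976 [0.21378997 0.18544511 0.24422031]
x,y,z axes [[-0.879 -0.176 -0.442]
 [-0.198  0.98   0.003]
 [ 0.433  0.09  -0.897]] want [[-0.851 -0.172 -0.497]
 [-0.199  0.98  -0.   ]
 [ 0.487  0.099 -0.868]]
[[247.38281479 266.51712489]
 [218.69223254 670.63172442]
 [276.32857078 354.14660952]]
0.163,-0.049,0.126,0.001,-0.020,-0.001; 0.107,-0.049,0.154,0.001,-0.020,-0.001; 0.063,-0.049,0.176,0.001,-0.020,-0.001; 0.040,-0.049,0.187,0.001,-0.020,-0.001
```

View pics/w2.png

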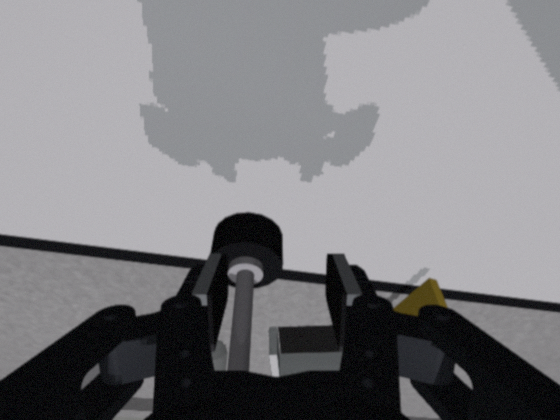

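The near view has the foot at (247,245), the post rising at (240,320), the bay at (305,340) and the gate tip at (430,300). The wrist is stuck at joint 6's limit because joint 5 is small. I'll fit a simple kinematic model to find a reachable tilt.

```bash
cat > kin.py <<'E'
import numpy as np
from scipy.spatial.transform import Rotation as R
from scipy.optimize import least_squares
Rz=lambda a:R.from_euler("z",a).as_matrix(); Ry=lambda a:R.from_euler("y",a).as_matrix()
def fk(q,k):
    a,H,L1,e,L2,L3,c=k
    W=Ry(q[1]+q[2])@Rz(q[3])@Ry(q[4])
    p=np.array([a,0,H])+Ry(q[1])@[0,0,L1]+Ry(q[1]+q[2])@[e,0,L2]+W@[0,0,L3]
    return Rz(q[0])@p, Rz(q[0])@W@Rz(q[5]+c)
D=[([.131,.508,.2306],[-2.09330530e-04,1.25565269e-01,9.92085059e-01,-7.45664050e-04],[1.173,.34273,1.52503,0,1.27538,-.146]),
 ([.38955,.21607,.23037],[.19,-.125,.973,.029],[.35491,.00371,2.0213,-.04379,.73178,-1.44437]),
 ([.41325,-.02169,.20811],[.24,-.266,.931,.072],[-.60349,.0035,2.14695,.61816,.88203,-3.10558]),
 ([.45314,-.07107,.08735],[.226,-.096,.969,.024],[-.5353,.29366,2.24432,.89292,.39347,-3.10451])]
def res(k):
    o=[]
    for p,q,j in D:
        P,M=fk(j,k); o+=list(P-p)+list(.1*(R.from_matrix(M).inv()*R.from_quat([*q[1:],q[0]])).as_rotvec())
    return np.array(o+list(1e-4*(np.array(k)-[0,.3,.35,0,.35,.25,1.57])))
fit=least_squares(res,[0,.3,.35,0,.35,.25,1.57]); K=fit.x
LO=np.array([-2.53,-.77,.04,-1,.28,-3.11]);HI=np.array([2.53,2.02,2.7,4.14,2.66,3.11])
def ik(p,M,q0):
    f=lambda q:np.r_[fk(q,K)[0]-p,.2*R.from_matrix(M.T@fk(q,K)[1]).as_rotvec()]
    s=least_squares(f,np.clip(q0,LO+.01,HI-.01),bounds=(LO,HI)); return s.x,np.abs(s.fun).max()
E
python3 - <<'E'
from kin import *; from h import *
print(K.round(4),np.abs(fit.fun).max())
L=np.array([.5243,-.0766])
for hd in(-.2,0.,.2):
  for tl in(.25,.3,.35,.4,.5):
    h=np.array([np.cos(hd),np.sin(hd)])
    for nm,p in(("lamp",L-.045*h),("mid",bw(-.09,0)-.035*h),("home",bw(0,0)-.035*h)):
        q,e=ik(np.r_[p,.013],ori(hd,tl),[-.2,.4,2,0,.5,-1.6]); print(hd,tl,nm,q.round(2),round(e,4))
E
```

```text
[-0.079   0.3568  0.5951  0.0872  0.4396  0.4821  1.571 ] 0.0690478578808105
-0.2 0.25 lamp [-0.12  0.46  2.07 -0.06  0.36 -1.44] 0.0
-0.2 0.25 mid [ 0.06  0.52  1.92 -0.14  0.46 -1.19] 0.0
-0.2 0.25 home [ 0.09  0.61  1.71 -0.13  0.58 -1.18] 0.0
-0.2 0.3 lamp [-0.11  0.45  2.12 -0.09  0.28 -1.4 ] 0.0013
-0.2 0.3 mid [ 0.07  0.51  1.97 -0.22  0.38 -1.1 ] 0.0
-0.2 0.3 home [ 0.1   0.6   1.77 -0.19  0.5  -1.12] 0.0
-0.2 0.35 lamp [-0.1   0.45  2.12 -0.14  0.28 -1.34] 0.0101
-0.2 0.35 mid [ 0.09  0.51  2.02 -0.35  0.29 -0.96] 0.0
-0.2 0.35 home [ 0.12  0.59  1.82 -0.27  0.41 -1.03] 0.0
-0.2 0.4 lamp [-0.07  0.45  2.12 -0.25  0.28 -1.21] 0.0184
-0.2 0.4 mid [ 0.13  0.51  2.04 -0.52  0.28 -0.76] 0.0052
-0.2 0.4 home [ 0.13  0.58  1.87 -0.4   0.33 -0.88] 0.0
-0.2 0.5 lamp [ 0.1   0.46  2.19 -1.    0.28 -0.3 ] 0.0251
-0.2 0.5 mid [ 0.21  0.52  2.09 -1.    0.28 -0.21] 0.0134
-0.2 0.5 home [ 0.2   0.59  1.94 -0.88  0.28 -0.35] 0.0075
0.0 0.25 lamp [-0.21  0.46  2.07  0.14  0.37 -1.91] 0.0
0.0 0.25 mid [-0.01  0.52  1.93  0.01  0.45 -1.59] 0.0
0.0 0.25 home [ 0.03  0.61  1.72 -0.01  0.56 -1.53
[... 829 characters left out ...]
.71  0.1   0.58 -1.88] 0.0
0.2 0.3 lamp [-0.32  0.47  2.09  0.44  0.35 -2.49] 0.0
0.2 0.3 mid [-0.1   0.51  1.97  0.23  0.38 -2.07] 0.0
0.2 0.3 home [-0.04  0.6   1.77  0.15  0.49 -1.93] 0.0
0.2 0.35 lamp [-0.36  0.47  2.14  0.66  0.3  -2.74] 0.0
0.2 0.35 mid [-0.11  0.51  2.02  0.37  0.29 -2.22] 0.0
0.2 0.35 home [-0.05  0.59  1.83  0.22  0.4  -2.01] 0.0
0.2 0.4 lamp [-0.4   0.47  2.18  0.96  0.28 -3.08] 0.0016
0.2 0.4 mid [-0.15  0.51  2.04  0.55  0.28 -2.43] 0.0044
0.2 0.4 home [-0.06  0.58  1.88  0.34  0.31 -2.14] 0.0
0.2 0.5 lamp [-0.41  0.47  2.18  1.    0.28 -3.11] 0.0179
0.2 0.5 mid [-0.25  0.52  2.1   1.15  0.28 -3.11] 0.0132
0.2 0.5 home [-0.13  0.59  1.93  0.76  0.28 -2.62] 0.0096
```

```bash
sed -i 's/Rz(q\[3\])/Rz(S4*q[3])/; s/Rz(q\[5\]+c)/Rz(S6*q[5]+c)/; s/^def fk/S4,S6=1,-1\ndef fk/' kin.py
python3 - <<'E'
import kin,numpy as np
from scipy.optimize import least_squares
for s4 in(1,-1):
  for s6 in(1,-1):
    kin.S4,kin.S6=s4,s6
    f=least_squares(kin.res,[0,.3,.35,0,.35,.25,1.57]); print(s4,s6,f.x.round(3),f.fun[:24].reshape(4,6).round(3).tolist())
E
```

```text
1 1 [-0.079  0.357  0.595  0.087  0.44   0.482  1.571] [[0.069, -0.033, -0.007, 0.0, 0.0, -0.0], [0.048, -0.069, 0.004, -0.0, -0.0, -0.0], [-0.016, 0.01, 0.008, 0.0, -0.0, -0.0], [-0.011, -0.024, -0.005, 0.0, -0.0, 0.0]]
1 -1 [-0.079  0.357  0.595  0.087  0.44   0.482  0.812] [[0.069, -0.033, -0.007, 0.0, 0.0, 0.047], [0.048, -0.069, 0.004, -0.0, 0.0, -0.213], [-0.016, 0.01, 0.008, 0.0, 0.0, 0.083], [-0.011, -0.024, -0.005, 0.0, -0.0, 0.083]]
-1 1 [ 0.341 -0.356  0.123 -0.129  0.12  -0.415  2.181] [[0.077, -0.014, 0.032, 0.0, 0.0, -0.061], [-0.057, -0.106, -0.016, 0.005, -0.003, -0.068], [0.051, -0.072, -0.036, -0.031, -0.088, 0.022], [-0.032, -0.034, 0.02, -0.021, -0.06, 0.106]]
-1 -1 [ 0.341 -0.356  0.123 -0.129  0.12  -0.415  1.398] [[0.077, -0.014, 0.032, 0.0, 0.0, -0.012], [-0.057, -0.106, -0.016, 0.001, -0.008, -0.278], [0.051, -0.072, -0.036, 0.008, -0.097, 0.101], [-0.032, -0.034, 0.02, 0.006, -0.071, 0.189]]
```

```bash
sed -i 's/^S4,S6=.*/S4,S6=1,1/; s/a,H,L1,e,L2,L3,c=k/a,H,L1,e,L2,L3,c,d=k/; s/np.array(\[a,0,H\])/np.array([a,d,H])/; s/1\.57\])\])/X/; s/\[0,.3,.35,0,.35,.25,1.57\]/[0,.3,.35,0,.35,.25,1.57,.07]/g' kin.py
python3 - <<'E'
from kin import *; from h import *
print(K.round(4),np.abs(fit.fun[:24]).max())
s=robot.state(); print(s["position"],fk(s["q"],K)[0])
L=np.array([.5243,-.0766])
for hd in(0.,.1,.2,.3):
  for tl in(.25,.3,.35,.4):
    h=np.array([np.cos(hd),np.sin(hd)])
    for nm,p in(("lamp",L-.045*h),("mid",bw(-.09,0)-.035*h),("home",bw(0,0)-.035*h)):
        q,e=ik(np.r_[p,.013],ori(hd,tl),[-.2,.4,2,0,.5,-1.6]); print(hd,tl,nm,q.round(2),round(e,4))
E
```

```text
[-2.000e-04  2.231e-01  5.065e-01  4.670e-02  3.798e-01  3.138e-01
  1.571e+00  7.620e-02] 0.0002086474333391486
[ 0.45314069 -0.07134841  0.08734004] [ 0.45312298 -0.07139925  0.08733307]
0.0 0.25 lamp [-0.38  0.51  2.09  0.29  0.32 -2.21] 0.0
0.0 0.25 mid [-0.17  0.58  1.92  0.11  0.4  -1.84] 0.0
0.0 0.25 home [-0.11  0.68  1.67  0.05  0.54 -1.72] 0.0
0.0 0.3 lamp [-0.39  0.5   2.12  0.44  0.28 -2.37] 0.0022
0.0 0.3 mid [-0.18  0.57  1.96  0.17  0.32 -1.9 ] 0.0
0.0 0.3 home [-0.11  0.67  1.72  0.07  0.46 -1.74] 0.0
0.0 0.35 lamp [-0.42  0.5   2.14  0.61  0.28 -2.57] 0.0068
0.0 0.35 mid [-0.18  0.56  1.98  0.24  0.28 -1.98] 0.0042
0.0 0.35 home [-0.12  0.66  1.76  0.11  0.38 -1.78] 0.0
0.0 0.4 lamp [-0.47  0.5   2.17  0.95  0.28 -2.95] 0.0136
0.0 0.4 mid [-0.2   0.56  1.99  0.33  0.28 -2.07] 0.012
0.0 0.4 home [-0.12  0.65  1.81  0.16  0.29 -1.83] 0.0
0.1 0.25 lamp [-0.4   0.51  2.08  0.36  0.35 -2.4 ] 0.0
0.1 0.25 mid [-0.19  0.58  1.92  0.18  0.41 -2.02] 0.0
0.1 0.25 home [-0.13  0.68  1.67  0.11  0.55 -1.88] 0.0
0.1 0.3 lamp [-0.42  0.5   2.12  0.54  0.29 -2.6 ] 0.0
0.1 0.3 mid [
[... 1073 characters left out ...]
.66  1.8   0.44  0.35 -2.34] 0.0
0.3 0.25 lamp [-0.45  0.52  2.06  0.43  0.42 -2.71] 0.0
0.3 0.25 mid [-0.24  0.58  1.9   0.29  0.46 -2.36] 0.0
0.3 0.25 home [-0.17  0.69  1.65  0.2   0.59 -2.19] 0.0
0.3 0.3 lamp [-0.48  0.52  2.09  0.6   0.38 -2.89] 0.0
0.3 0.3 mid [-0.25  0.57  1.94  0.41  0.4  -2.49] 0.0
0.3 0.3 home [-0.18  0.68  1.7   0.28  0.52 -2.28] 0.0
0.3 0.35 lamp [-0.5   0.52  2.13  0.8   0.35 -3.11] 0.0001
0.3 0.35 mid [-0.27  0.57  1.98  0.58  0.34 -2.67] 0.0
0.3 0.35 home [-0.19  0.67  1.74  0.38  0.45 -2.38] 0.0
0.3 0.4 lamp [-0.5   0.51  2.13  0.81  0.35 -3.11] 0.0088
0.3 0.4 mid [-0.29  0.57  2.02  0.81  0.3  -2.91] 0.0
0.3 0.4 home [-0.21  0.66  1.78  0.52  0.39 -2.53] 0.0
```

The kinematic model fits to 0.2 mm. I'll use heading 0.25, tilt 0.3 and a 28 mm gap.

```bash
cat > plan.py <<'E'
from kin import *; from h import *
def plan(tg):
    q=robot.state()["q"]
    for t in tg:
        q,e=ik(np.array(t[:3]),ori(*t[3:]),q); print("q",q.round(2),"err",round(e,4))
    rows(tg)
E
python3 - <<'E'
from plan import *
h=np.array([np.cos(.25),np.sin(.25)]); L=np.array([.5243,-.0766])
plan([(*(L-.085*h),.06,.25,.3),(*(L-.075*h),.012,.25,.3)])
E
```

```text
q [-0.54  0.37  2.15  0.5   0.45 -2.79] err 0.0
q [-0.52  0.49  2.17  0.68  0.33 -2.97] err 0.0
0.066,-0.059,0.043,-0.005,0.050,-0.016; 0.097,-0.058,0.162,-0.005,0.050,-0.016
```

Emit:
move_arm(moves=[0.066, -0.059, 0.043, -0.005, 0.05, -0.016, 0.066, -0.059, 0.043, -0.005, 0.05, -0.016, 0.066, -0.059, 0.043, -0.005, 0.05, -0.016, 0.08, -0.059, 0.1, -0.005, 0.05, -0.016, 0.097, -0.058, 0.162, -0.005, 0.05, -0.016, 0.097, -0.058, 0.162, -0.005, 0.05, -0.016, 0.097, -0.058, 0.162, -0.005, 0.05, -0.016, 0.097, -0.058, 0.162, -0.005, 0.05, -0.016], grip=0.34)

```text
time: 3.37
position: [0.451, -0.0955, 0.0128]
ee_rot: [0.149, -0.123, 0.981, 0.018]
ft_force: [-0.1, -0.2, 0.1]
grip_width: 0.328
grip_force: 0.0
```

Run:
```python
from plan import *
s=robot.state(); print(s["time"],s["position"],s["q"].round(3),s["grip_width"],s["ft_force"])
p,d=viewer.snapshot("wrist"); cv2.imwrite("pics/w3.png",p[:,:,::-1])
h=np.array([np.cos(.25),np.sin(.25)]); L=np.array([.5243,-.0766])
plan([(*(L-a*h),.012,.25,.3) for a in (.065,.055,.045,.04,.035)])
```

```text
3.3667 [ 0.45103729 -0.09551977  0.01279926] [-0.519  0.488  2.172  0.683  0.332 -2.972] 0.32802038513400344 [-0.11192918 -0.21421309  0.11547216]
q [-0.5   0.5   2.15  0.65  0.34 -2.92] err 0.0
q [-0.48  0.51  2.13  0.62  0.34 -2.88] err 0.0
q [-0.46  0.51  2.1   0.6   0.35 -2.83] err 0.0
q [-0.46  0.52  2.09  0.58  0.36 -2.81] err 0.0
q [-0.45  0.52  2.08  0.57  0.36 -2.79] err 0.0
-0.024,0.001,0.010,-0.001,0.001,-0.000; -0.048,0.001,0.018,-0.001,0.001,-0.000; -0.072,0.001,0.025,-0.001,0.001,-0.000; -0.084,0.001,0.029,-0.001,0.001,-0.000; -0.096,0.001,0.033,-0.001,0.001,-0.000
```

View pics/w3.png

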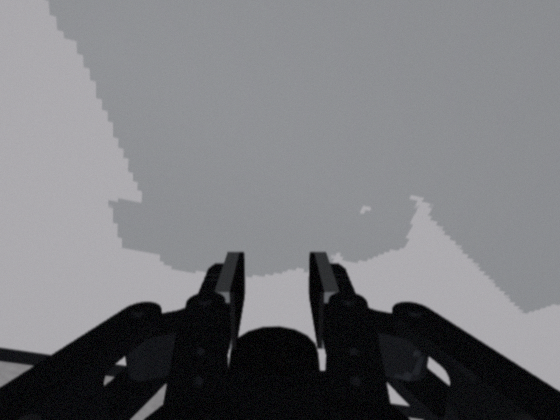

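The foot is centred between the fingers, top edge around (276,328). Now ease up to contact.

Emit:
move_arm(moves=[-0.012, 0.001, 0.006, 0, 0, 0, -0.024, 0.001, 0.01, 0, 0, 0, -0.036, 0.001, 0.014, 0, 0, 0, -0.048, 0.001, 0.018, 0, 0, 0, -0.06, 0.001, 0.022, 0, 0, 0, -0.072, 0.001, 0.025, 0, 0, 0, -0.084, 0.001, 0.029, 0, 0, 0, -0.096, 0.001, 0.033, 0, 0, 0])

```text
time: 4.08
position: [0.4907, -0.0847, 0.0105]
ee_rot: [0.149, -0.123, 0.981, 0.018]
ft_force: [-0.1, -0.7, -0.2]
grip_width: 0.327
grip_force: 0.0
```

Run:
```python
from plan import *
s=robot.state(); print(s["time"],s["position"],s["ft_force"])
p,d=viewer.snapshot("side"); cv2.imwrite("pics/s3.png",cv2.resize(p[150:300,180:380,::-1],None,fx=3,fy=3))
h=np.array([np.cos(.25),np.sin(.25)])
a=np.array([.5243,-.0766])-.034*h; b=bw(-.075,-.003)-.034*h
plan([(*(a+(b-a)*k/20),.012,.25,.3) for k in range(1,11)])
```

```text
4.0833 [ 0.49066409 -0.08470622  0.01045228] [-0.12273151 -0.68071834 -0.15597166]
q [-0.44  0.53  2.07  0.56  0.36 -2.76] err 0.0
q [-0.42  0.53  2.06  0.55  0.36 -2.74] err 0.0
q [-0.41  0.53  2.05  0.54  0.36 -2.72] err 0.0
q [-0.4   0.54  2.05  0.53  0.36 -2.7 ] err 0.0
q [-0.39  0.54  2.04  0.52  0.36 -2.68] err 0.0
q [-0.38  0.54  2.03  0.51  0.37 -2.65] err 0.0
q [-0.37  0.55  2.02  0.5   0.37 -2.63] err 0.0
q [-0.35  0.55  2.01  0.48  0.37 -2.61] err 0.0
q [-0.34  0.55  2.01  0.47  0.37 -2.59] err 0.0
q [-0.33  0.56  2.    0.46  0.37 -2.57] err 0.0
-0.012,0.006,-0.000,-0.000,0.000,-0.000; -0.023,0.013,0.003,-0.000,0.000,-0.000; -0.034,0.019,0.007,-0.000,0.000,-0.000; -0.045,0.025,0.010,-0.000,0.000,-0.000; -0.056,0.032,0.014,-0.000,0.000,-0.000; -0.067,0.038,0.017,-0.000,0.000,-0.000; -0.078,0.045,0.020,-0.000,0.000,-0.000; -0.089,0.051,0.024,-0.000,0.000,-0.000; -0.100,0.057,0.027,-0.000,0.000,-0.000; -0.111,0.064,0.031,-0.000,0.000,-0.000
```

View pics/s3.png

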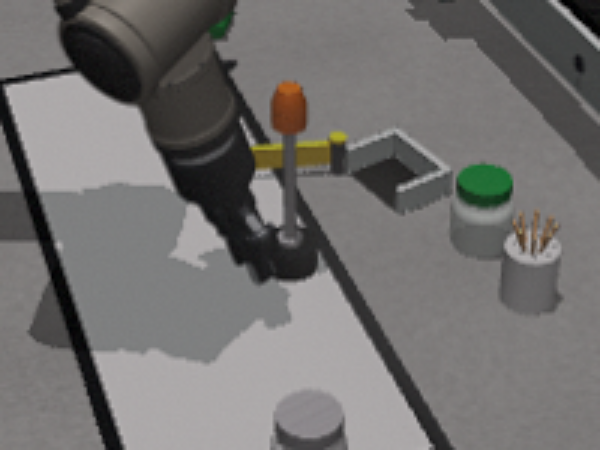

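The side crop shows the fingers low at the foot around (262,265). The post is clear of the gripper and the lamp is upright. Pushing leg 1.

Emit:
move_arm(moves=[-0.012, 0.006, 0.0, 0, 0, 0, -0.023, 0.013, 0.003, 0, 0, 0, -0.034, 0.019, 0.007, 0, 0, 0, -0.045, 0.025, 0.01, 0, 0, 0, -0.056, 0.032, 0.014, 0, 0, 0, -0.067, 0.038, 0.017, 0, 0, 0, -0.078, 0.045, 0.02, 0, 0, 0, -0.089, 0.051, 0.024, 0, 0, 0, -0.1, 0.057, 0.027, 0, 0, 0, -0.111, 0.064, 0.031, 0, 0, 0])

```text
time: 4.97
position: [0.5288, -0.0483, 0.0117]
ee_rot: [0.149, -0.123, 0.981, 0.018]
ft_force: [-2.5, -1.3, -1.3]
grip_width: 0.329
grip_force: 1.1
```

```bash
cat >> plan.py <<'E'
def lamp():  # head centre seen from the side camera, intersected with z=0.18
    p,d=viewer.snapshot("side"); hsv=cv2.cvtColor(p,cv2.COLOR_RGB2HSV).astype(int)
    m=(hsv[...,1]>130)&(hsv[...,0]<14)&(hsv[...,2]>50); m[:100]=0; m[300:]=0; m[:,:200]=0; m[:,420:]=0
    n,l,st,c=cv2.connectedComponentsWithStats(m.astype(np.uint8)); i=1+st[1:,4].argmax()
    w=atz("side",[c[i]],.18)[0]; a=np.arctan2(*(w[:2]-BAY)[::-1])
    C,S=np.cos(YAW),np.sin(YAW); print("lamp px",c[i].round(1),st[i],"world",w.round(4),"bay",(np.array([[C,S],[-S,C]])@(w[:2]-BAY)).round(4)); return w[:2]
E
python3 - <<'E'
from plan import *
z=np.load("side0.npz")
s=robot.state(); print(s["time"],s["position"],s["ft_force"])
class V:  snapshot=lambda self,n:(z["p"],z["d"])
import plan; v=viewer; 
plan.viewer=V(); lamp(); plan.viewer=v; lamp()
h=np.array([np.cos(.25),np.sin(.25)])
a=np.array([.5243,-.0766])-.034*h; b=bw(-.075,-.003)-.034*h
plan.plan([(*(a+(b-a)*k/20),.012,.25,.3) for k in range(11,21)])
E
```

```text
4.9667 [ 0.52879988 -0.04832969  0.01172233] [-2.47519744 -1.27548017 -1.34150696]
lamp px [275.9 185.7] [271 177  11  17 158] world [ 0.5262 -0.0823  0.18  ] bay [-0.1654 -0.0629]
lamp px [285.1 178.7] [280 170  11  17 145] world [ 0.5611 -0.0573  0.18  ] bay [-0.1258 -0.0463]
q [-0.32  0.56  1.99  0.45  0.37 -2.55] err 0.0
q [-0.31  0.56  1.98  0.44  0.38 -2.53] err 0.0
q [-0.3   0.57  1.97  0.43  0.38 -2.51] err 0.0
q [-0.29  0.57  1.96  0.42  0.38 -2.49] err 0.0
q [-0.28  0.57  1.95  0.41  0.38 -2.47] err 0.0
q [-0.27  0.58  1.94  0.4   0.39 -2.45] err 0.0
q [-0.26  0.58  1.93  0.39  0.39 -2.43] err 0.0
q [-0.25  0.58  1.92  0.38  0.39 -2.41] err 0.0
q [-0.24  0.59  1.91  0.37  0.4  -2.39] err 0.0
q [-0.23  0.59  1.9   0.36  0.4  -2.37] err 0.0
-0.011,0.004,0.003,-0.000,0.000,-0.000; -0.022,0.011,0.007,-0.000,0.000,-0.000; -0.033,0.017,0.010,-0.000,0.000,-0.000; -0.045,0.024,0.013,-0.000,0.000,-0.000; -0.056,0.030,0.017,-0.000,0.000,-0.000; -0.067,0.036,0.020,-0.000,0.000,-0.000; -0.078,0.043,0.024,-0.000,0.000,-0.000; -0.089,0.049,0.027,-0.000,0.000,-0.000; -0.100,0.056,0.031,-0.000,0.000,-0.000; -0.111,0.062,0.034,-0.000,0.000,-0.000
```

Run:
```python
from plan import *
s=robot.state()
p,d=viewer.snapshot("top"); hsv=cv2.cvtColor(p,cv2.COLOR_RGB2HSV).astype(int)
def head(hsv):
    m=(hsv[...,1]>120)&(hsv[...,0]<15); m[:165]=0;m[260:]=0;m[:,:235]=0;m[:,365:]=0
    v,u=np.nonzero(m); print("top head",m.sum(),u.mean(),v.mean(),atz("top",[[u.mean(),v.mean()]],.19)[0])
head(hsv); head(cv2.cvtColor(np.load("top0.npz")["p"],cv2.COLOR_RGB2HSV).astype(int))
w,_=viewer.snapshot("wrist"); t=cv2.resize(p[170:260,245:345,::-1],(500,450),interpolation=cv2.INTER_CUBIC); v=cv2.resize(w[210:420,:,::-1],None,fx=.535,fy=.535*4/4)
can=np.zeros((450,800,3),np.uint8); can[:,:500]=t; can[:112,500:800]=cv2.resize(v,(300,112)); cv2.imwrite("pics/c4.png",can)
P=bw(0,0); print(s["position"])
```

```text
top head 51 299.6666666666667 217.62745098039215 [ 0.5551585  -0.04647222  0.19      ]
top head 51 310.6470588235294 230.54901960784315 [ 0.52055941 -0.07244857  0.19      ]
[ 0.52947817 -0.04792744  0.01186197]
```

View pics/c4.png

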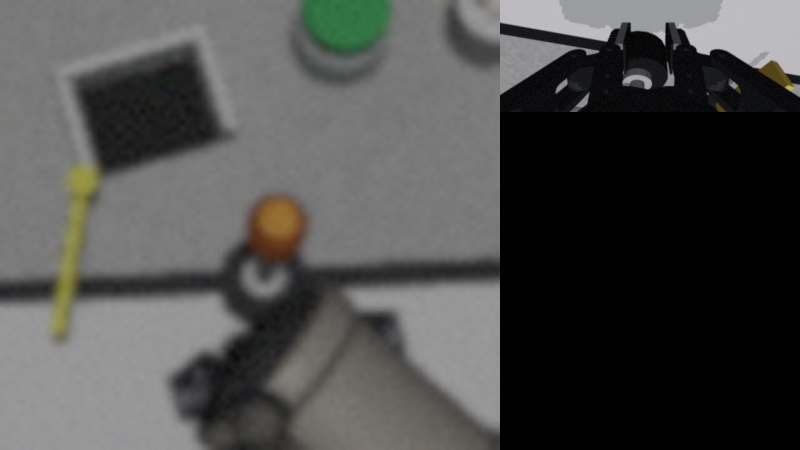

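The top crop shows the lamp upright, collar at (263,275), still in front of the fingers. The wrist inset shows it sitting off-centre toward the right finger. I'll check post clearance with depth before reseating.

Run:
```python
from plan import *
h=np.array([np.cos(.25),np.sin(.25)]); l=np.array([-h[1],h[0]])
s=robot.state(); tcp=s["position"][:2]
for n in("top","side"):
    p,d=viewer.snapshot(n); P=cloud(n,d).reshape(-1,3); Q=P[:,:2]-tcp; f,t=Q@h,Q@l
    for z0 in(.005,.04,.06,.08,.1,.12,.14,.165):
        k=(P[:,2]>z0)&(P[:,2]<z0+.02)&(abs(t)<.06)&(f>-.12)&(f<.07)&(d.ravel()>0); o=np.argsort(-f[k])[:12]
        print(n,z0,k.sum(),[(int(a*1000),int(b*1000)) for a,b in zip(f[k][o],t[k][o])])
```

```text
top 0.005 23 [(65, 6), (47, 2), (43, 59), (42, 25), (31, 17), (30, 20), (29, 17), (26, -35), (26, 3), (25, 15), (23, 47), (23, 4)]
top 0.04 7 [(31, -3), (29, -11), (28, -5), (28, -8), (-1, 40), (-6, 32), (-7, 30)]
top 0.06 24 [(33, -2), (32, -2), (29, -4), (29, -4), (28, -9), (28, -7), (-1, 22), (-3, 38), (-3, 26), (-4, 44), (-4, 35), (-5, 41)]
top 0.08 28 [(34, -2), (31, -3), (29, -3), (29, -6), (28, -8), (27, -6), (-9, 46), (-9, 55), (-10, 43), (-10, -52), (-10, 52), (-11, 49)]
top 0.1 58 [(-15, -57), (-15, -52), (-16, 48), (-17, -54), (-17, 57), (-17, -48), (-18, -51), (-18, -56), (-18, 55), (-19, 52), (-19, 49), (-19, -58)]
top 0.12 0 []
top 0.14 1 [(20, 0)]
top 0.165 21 [(35, 7), (34, 7), (29, 6), (29, 5), (28, -22), (26, -22), (26, 4), (24, 4), (22, 2), (22, 3), (22, 0), (21, 0)]
side 0.005 115 [(49, -28), (48, -29), (47, -31), (46, -32), (46, -33), (43, -36), (42, -33), (41, -34), (41, -35), (40, -36), (40, -36), (38, -34)]
side 0.04 54 [(39, -12), (39, -12), (38, -13), (37, -14), (36, -15), (34, -13), (33, -15), (33, -10), (33, -15), (32, -16), (32, -17), (32, -2)]
side 0.06 
[... 170 characters left out ...]
), (37, -14), (36, -15), (35, -16), (35, -16), (33, -14), (33, -14), (33, -15), (32, -11), (32, -16), (32, -12)]
side 0.1 119 [(38, -11), (37, -13), (37, -14), (36, -15), (36, -15), (33, -14), (32, -16), (32, -16), (32, -11), (31, -17), (31, -17), (31, -17)]
side 0.12 124 [(36, -14), (36, -14), (36, -15), (35, -16), (34, -17), (33, -18), (33, -13), (33, -14), (32, -15), (32, -15), (31, -16), (31, -16)]
side 0.14 181 [(40, -23), (35, -15), (35, -16), (34, -17), (34, -17), (33, -14), (33, -14), (32, -15), (32, -25), (31, -11), (31, -17), (30, -13)]
side 0.165 254 [(45, -21), (44, -21), (44, -22), (43, -23), (42, -24), (42, -24), (40, -22), (39, -23), (39, -23), (39, -24), (38, -25), (37, -26)]
```

The lamp is 31 mm ahead of and 6 mm right of the TCP, and the gripper clears the post by about 40 mm. Reseat it in the cradle and continue.

Run:
```python
from plan import *
h=np.array([np.cos(.25),np.sin(.25)]); l=np.array([-h[1],h[0]])
L=np.array([.5615,-.0459]); C,S=np.cos(YAW),np.sin(YAW); print("bay",np.array([[C,S],[-S,C]])@(L-BAY))
plan([(*(L-a*h),.012,.25,.3) for a in (.046,.042,.036,.031,.027)])
```

```text
bay [-0.12290845 -0.03521426]
q [-0.36  0.54  2.03  0.5   0.36 -2.63] err 0.0
q [-0.36  0.55  2.02  0.49  0.37 -2.62] err 0.0
q [-0.35  0.55  2.    0.47  0.37 -2.59] err 0.0
q [-0.34  0.56  1.99  0.46  0.38 -2.58] err 0.0
q [-0.34  0.56  1.98  0.45  0.38 -2.56] err 0.0
0.033,-0.013,-0.010,-0.000,0.000,-0.000; 0.023,-0.013,-0.007,-0.000,0.000,-0.000; 0.009,-0.013,-0.003,-0.000,0.000,-0.000; -0.003,-0.013,0.001,-0.000,0.000,-0.000; -0.013,-0.013,0.004,-0.000,0.000,-0.000
```

Emit:
move_arm(moves=[0.033, 0.0, -0.01, 0, 0, 0, 0.033, 0.0, -0.01, 0, 0, 0, 0.033, -0.013, -0.01, 0, 0, 0, 0.033, -0.013, -0.01, 0, 0, 0, 0.023, -0.013, -0.007, 0, 0, 0, 0.009, -0.013, -0.003, 0, 0, 0, -0.003, -0.013, 0.001, 0, 0, 0, -0.013, -0.013, 0.004, 0, 0, 0, -0.013, -0.013, 0.004, 0, 0, 0])

```text
time: 5.97
position: [0.536, -0.0522, 0.0118]
ee_rot: [0.149, -0.123, 0.981, 0.018]
ft_force: [-0.2, -0.5, 0.0]
grip_width: 0.331
grip_force: 0.4
```

```bash
cat >> plan.py <<'E'
def post(hd=.25):  # lamp centre relative to TCP (fwd,left) from post points, world, bay
    h=np.array([np.cos(hd),np.sin(hd)]); l=np.array([-h[1],h[0]]); s=robot.state(); tcp=s["position"][:2]; out=[]
    for n in("top","side"):
        p,d=viewer.snapshot(n); P=cloud(n,d).reshape(-1,3); Q=P[:,:2]-tcp; f,t=Q@h,Q@l
        k=(P[:,2]>.05)&(P[:,2]<.145)&(abs(t)<.03)&(f>.012)&(f<.06)&(d.ravel()>0); m=np.median(P[k,:2],0)
        e=viewer.camera_info(n)["eye"][:2]
        if n=="side": m=m+4.5e-3*(m-e)/np.linalg.norm(m-e)
        out.append(m); print(n,k.sum(),"fwd,left mm",((m-tcp)@np.c_[h,l]*1000).round(1))
    L=np.mean(out,0); C,S=np.cos(YAW),np.sin(YAW); print("t",s["time"],"ft",s["ft_force"].round(1),"tcp",s["position"].round(4),"lamp",L.round(4),"bay",(np.array([[C,S],[-S,C]])@(L-BAY)).round(4)); return L
E
python3 - <<'E'
from plan import *
L=post(); h=np.array([np.cos(.25),np.sin(.25)]); C,S=np.cos(YAW),np.sin(YAW)
tcp=robot.state()["position"][:2]; b=bw(-.075,-.002); step=(b-L)
print("remaining",np.linalg.norm(step),np.arctan2(step[1],step[0]))
plan([(*(tcp+step*k/10),.012,.25,.3) for k in range(1,11)])
E
```

```text
top 14 fwd,left mm [26.6  0.8]
side 119 fwd,left mm [30.2 -3.7]
t 5.9667 ft [-0.2 -0.5  0. ] tcp [ 0.536  -0.0522  0.0118] lamp [ 0.5639 -0.0466] bay [-0.1208 -0.0365]
remaining 0.057272626016743475 0.8664041007813004
q [-0.32  0.56  1.97  0.44  0.38 -2.54] err 0.0
q [-0.31  0.57  1.96  0.43  0.39 -2.52] err 0.0
q [-0.3   0.57  1.96  0.42  0.39 -2.5 ] err 0.0
q [-0.29  0.57  1.95  0.41  0.39 -2.48] err 0.0
q [-0.28  0.58  1.94  0.4   0.39 -2.45] err 0.0
q [-0.27  0.58  1.93  0.39  0.39 -2.43] err 0.0
q [-0.26  0.59  1.92  0.38  0.4  -2.41] err 0.0
q [-0.25  0.59  1.91  0.37  0.4  -2.39] err 0.0
q [-0.23  0.59  1.9   0.36  0.4  -2.37] err 0.0
q [-0.22  0.6   1.89  0.35  0.4  -2.35] err 0.0
-0.011,0.008,0.003,-0.000,0.000,-0.000; -0.023,0.017,0.006,-0.000,0.000,-0.000; -0.034,0.025,0.010,-0.000,0.000,-0.000; -0.045,0.033,0.013,-0.000,0.000,-0.000; -0.056,0.041,0.017,-0.000,0.000,-0.000; -0.067,0.050,0.020,-0.000,0.000,-0.000; -0.078,0.058,0.024,-0.000,0.000,-0.000; -0.089,0.066,0.027,-0.000,0.000,-0.000; -0.101,0.075,0.030,-0.000,0.000,-0.000; -0.112,0.083,0.034,-0.000,0.000,-0.000
```

Run:
```python
from plan import *
L=np.array([.5639,-.0466]); b=bw(-.075,-.002); H=lambda a:np.array([np.cos(a),np.sin(a)])
t=[(*(L-.029*H(a)),.012,a,.3) for a in(.33,.42,.5)]
t+=[(*(L+(b-L)*k/10-.028*H(.5)),.012,.5,.3) for k in range(1,8)]
plan(t)
```

```text
q [-0.36  0.57  1.97  0.48  0.42 -2.68] err 0.0
q [-0.37  0.57  1.95  0.5   0.45 -2.8 ] err 0.0
q [-0.39  0.58  1.93  0.51  0.49 -2.9 ] err 0.0
q [-0.38  0.58  1.92  0.5   0.49 -2.88] err 0.0
q [-0.36  0.59  1.92  0.5   0.49 -2.86] err 0.0
q [-0.35  0.59  1.91  0.49  0.49 -2.84] err 0.0
q [-0.34  0.59  1.9   0.48  0.49 -2.82] err 0.0
q [-0.33  0.6   1.89  0.48  0.49 -2.81] err 0.0
q [-0.32  0.6   1.89  0.47  0.49 -2.79] err 0.0
q [-0.31  0.6   1.88  0.47  0.5  -2.77] err 0.0
-0.001,-0.010,-0.000,-0.008,0.000,-0.024; -0.001,-0.016,-0.000,-0.016,0.000,-0.052; -0.003,-0.022,0.000,-0.024,0.000,-0.076; -0.016,-0.013,0.004,-0.024,0.000,-0.076; -0.027,-0.005,0.008,-0.024,0.000,-0.076; -0.038,0.004,0.011,-0.024,0.000,-0.076; -0.050,0.012,0.015,-0.024,0.000,-0.076; -0.061,0.020,0.018,-0.024,0.000,-0.076; -0.072,0.028,0.022,-0.024,0.000,-0.076; -0.083,0.037,0.025,-0.024,0.000,-0.076
```

Emit:
move_arm(moves=[-0.001, -0.01, 0, -0.008, 0, -0.024, -0.001, -0.016, 0, -0.016, 0, -0.052, -0.003, -0.022, 0, -0.024, 0, -0.076, -0.016, -0.013, 0.004, -0.024, 0, -0.076, -0.027, -0.005, 0.008, -0.024, 0, -0.076, -0.038, 0.004, 0.011, -0.024, 0, -0.076, -0.05, 0.012, 0.015, -0.024, 0, -0.076, -0.061, 0.02, 0.018, -0.024, 0, -0.076, -0.072, 0.028, 0.022, -0.024, 0, -0.076, -0.083, 0.037, 0.025, -0.024, 0, -0.076])

```text
time: 6.9
position: [0.5653, -0.0288, 0.012]
ee_rot: [0.145, -0.244, 0.958, 0.037]
ft_force: [-1.7, -2.8, 0.9]
grip_width: 0.331
grip_force: 1.6
```

Run:
```python
from plan import *
L=post(.5); b=bw(-.072,0.0); H=lambda a:np.array([np.cos(a),np.sin(a)])
tcp=robot.state()["position"][:2]
D=np.linalg.norm(b-L); n=max(2,int(np.ceil(D/.005))); print(D,n,np.arctan2(*(b-L)[::-1]))
plan([(*(tcp+(b-L)*k/n),.012,.5,.3) for k in range(1,n+1)])
```

```text
top 17 fwd,left mm [24.7  2.6]
side 94 fwd,left mm [30.1 -1.7]
t 6.9 ft [-1.7 -2.8  0.9] tcp [ 0.5653 -0.0288  0.012 ] lamp [ 0.5891 -0.0152] bay [-0.0892 -0.0114]
0.020626239366038246 5 0.8037898946557732
q [-0.3   0.61  1.87  0.46  0.5  -2.76] err 0.0
q [-0.29  0.61  1.86  0.45  0.5  -2.74] err 0.0
q [-0.28  0.61  1.86  0.45  0.5  -2.73] err 0.0
q [-0.28  0.61  1.85  0.44  0.5  -2.72] err 0.0
q [-0.27  0.62  1.84  0.44  0.5  -2.71] err 0.0
-0.009,0.003,0.003,0.000,0.000,0.000; -0.019,0.006,0.006,0.000,0.000,0.000; -0.028,0.009,0.009,0.000,0.000,0.000; -0.038,0.012,0.012,0.000,0.000,0.000; -0.047,0.015,0.015,0.000,0.000,0.000
```

Emit:
move_arm(moves=[-0.009, 0.003, 0.003, 0, 0, 0, -0.019, 0.006, 0.006, 0, 0, 0, -0.028, 0.009, 0.009, 0, 0, 0, -0.038, 0.012, 0.012, 0, 0, 0, -0.047, 0.015, 0.015, 0, 0, 0, -0.047, 0.015, 0.015, 0, 0, 0])

```text
time: 7.5
position: [0.5801, -0.0143, 0.0119]
ee_rot: [0.145, -0.245, 0.958, 0.037]
ft_force: [-0.0, -0.5, 0.7]
grip_width: 0.327
grip_force: 0.6
```

Run:
```python
from plan import *
L=post(.5); b=bw(0,0.0); H=lambda a:np.array([np.cos(a),np.sin(a)])
d=H(YAW); off=.028
# rotate about lamp, then straight in
t=[(*(L-.0285*H(a)),.012,a,.3) for a in(.42,.33,.25)]
t+=[(*(L+d*.005*k+(bw(0,0)-bw(0,0))-.0275*H(.23)),.012,.23,.3) for k in range(1,8)]
plan(t)
```

```text
top 18 fwd,left mm [24.8  2.1]
side 93 fwd,left mm [29.1 -1.6]
t 7.5 ft [-0.  -0.5  0.7] tcp [ 0.5801 -0.0143  0.0119] lamp [ 0.6036 -0.0012] bay [-0.072  -0.0008]
q [-0.26  0.61  1.86  0.42  0.47 -2.61] err 0.0
q [-0.24  0.6   1.87  0.39  0.44 -2.47] err 0.0
q [-0.22  0.6   1.88  0.34  0.41 -2.34] err 0.0
q [-0.21  0.61  1.87  0.32  0.41 -2.29] err 0.0
q [-0.21  0.61  1.86  0.31  0.42 -2.28] err 0.0
q [-0.2   0.62  1.84  0.31  0.43 -2.27] err 0.0
q [-0.2   0.62  1.83  0.3   0.43 -2.25] err 0.0
q [-0.19  0.63  1.82  0.29  0.44 -2.24] err 0.0
q [-0.19  0.63  1.8   0.28  0.45 -2.23] err 0.0
q [-0.19  0.64  1.79  0.28  0.45 -2.22] err 0.0
0.003,0.007,-0.001,0.008,0.000,0.024; 0.002,0.013,-0.001,0.016,0.000,0.052; 0.001,0.018,-0.000,0.024,0.000,0.076; -0.014,0.016,0.004,0.026,0.000,0.082; -0.025,0.012,0.008,0.026,0.000,0.082; -0.036,0.009,0.011,0.026,0.000,0.082; -0.048,0.005,0.015,0.026,0.000,0.082; -0.059,0.002,0.018,0.026,0.000,0.082; -0.071,-0.001,0.022,0.026,0.000,0.082; -0.082,-0.005,0.025,0.026,0.000,0.082
```

Emit:
move_arm(moves=[0.003, 0.007, -0.001, 0.008, 0, 0.024, 0.002, 0.013, -0.001, 0.016, 0, 0.052, 0.001, 0.018, 0, 0.024, 0, 0.076, -0.014, 0.016, 0.004, 0.026, 0, 0.082, -0.025, 0.012, 0.008, 0.026, 0, 0.082, -0.036, 0.009, 0.011, 0.026, 0, 0.082, -0.048, 0.005, 0.015, 0.026, 0, 0.082, -0.059, 0.002, 0.018, 0.026, 0, 0.082, -0.071, -0.001, 0.022, 0.026, 0, 0.082, -0.082, -0.005, 0.025, 0.026, 0, 0.082])

```text
time: 8.43
position: [0.6109, -0.0002, 0.0118]
ee_rot: [0.149, -0.113, 0.982, 0.017]
ft_force: [-1.9, -0.1, -1.8]
grip_width: 0.329
grip_force: 1.0
```

Run:
```python
from plan import *
L=post(.23); H=lambda a:np.array([np.cos(a),np.sin(a)]); tcp=robot.state()["position"][:2]
b=bw(-.008,0); D=np.linalg.norm(b-L); n=int(np.ceil(D/.0048)); print(D,n)
plan([(*(tcp+(b-L)*k/n),.012,.23,.3) for k in range(1,n+1)])
```

```text
top 1 fwd,left mm [24.4 -3.2]
side 101 fwd,left mm [30.7 -2. ]
t 8.4333 ft [-1.9 -0.1 -1.8] tcp [ 6.109e-01 -2.000e-04  1.180e-02] lamp [0.6383 0.0036] bay [-0.0371 -0.0038]
0.029365976090462265 7
q [-0.18  0.65  1.78  0.27  0.46 -2.21] err 0.0
q [-0.18  0.65  1.76  0.27  0.47 -2.2 ] err 0.0
q [-0.18  0.65  1.75  0.26  0.47 -2.19] err 0.0
q [-0.17  0.66  1.74  0.25  0.48 -2.18] err 0.0
q [-0.17  0.66  1.73  0.25  0.48 -2.17] err 0.0
q [-0.16  0.67  1.72  0.24  0.49 -2.17] err 0.0
q [-0.16  0.67  1.71  0.24  0.49 -2.16] err 0.0
-0.010,0.001,0.004,-0.001,0.001,-0.000; -0.020,0.003,0.007,-0.001,0.001,-0.000; -0.030,0.004,0.010,-0.001,0.001,-0.000; -0.040,0.005,0.013,-0.001,0.001,-0.000; -0.050,0.006,0.016,-0.001,0.001,-0.000; -0.059,0.008,0.019,-0.001,0.001,-0.000; -0.069,0.009,0.022,-0.001,0.001,-0.000
```

Emit:
move_arm(moves=[-0.01, 0.001, 0.004, 0, 0, 0, -0.02, 0.003, 0.007, 0, 0, 0, -0.03, 0.004, 0.01, 0, 0, 0, -0.04, 0.005, 0.013, 0, 0, 0, -0.05, 0.006, 0.016, 0, 0, 0, -0.059, 0.008, 0.019, 0, 0, 0, -0.063, 0.008, 0.02, 0, 0, 0, -0.066, 0.009, 0.021, 0, 0, 0, -0.066, 0.009, 0.021, 0, 0, 0])

```text
time: 9.28
position: [0.637, 0.0097, 0.0119]
ee_rot: [0.149, -0.113, 0.982, 0.017]
ft_force: [-2.6, -1.1, 0.3]
grip_width: 0.325
grip_force: 1.2
```

Run:
```python
from plan import *
L=post(.23)
```

```text
top 3 fwd,left mm [24.5 -3.2]
side 103 fwd,left mm [29.4 -1.8]
t 9.2833 ft [-2.6 -1.1  0.3] tcp [0.637  0.0097 0.0119] lamp [0.6638 0.0134] bay [-0.0101  0.0003]
```

Not home yet. Inch forward 1 mm per row, watching the force.

Emit:
move_arm(moves=[-0.0025, 0, 0.0008, 0, 0, 0, -0.005, 0, 0.0016, 0, 0, 0, -0.0075, 0, 0.0024, 0, 0, 0, -0.01, 0, 0.0032, 0, 0, 0, -0.0125, 0, 0.004, 0, 0, 0])

```text
time: 9.8
position: [0.6418, 0.0109, 0.0118]
ee_rot: [0.149, -0.113, 0.982, 0.017]
ft_force: [-2.3, -2.0, 2.5]
grip_width: 0.335
grip_force: 2.0
```

Emit:
move_arm(moves=[-0.0025, 0, 0.0008, 0, 0, 0, -0.005, 0, 0.0016, 0, 0, 0, -0.0075, 0, 0.0024, 0, 0, 0])

```text
time: 10.05
position: [0.6449, 0.0116, 0.0118]
ee_rot: [0.149, -0.113, 0.982, 0.017]
ft_force: [-4.2, -1.0, 2.2]
grip_width: 0.331
grip_force: 2.0
```

Run:
```python
from plan import *
L=post(.23)
```

```text
top 4 fwd,left mm [23.7 -2.4]
side 94 fwd,left mm [29.1 -2. ]
t 10.05 ft [-4.2 -1.   2.2] tcp [0.6449 0.0116 0.0118] lamp [0.6711 0.0155] bay [-0.0025  0.0006]
```

Emit:
move_arm(moves=[-0.0025, 0, 0.0008, 0, 0, 0, -0.005, 0, 0.0016, 0, 0, 0])

```text
time: 10.32
position: [0.6469, 0.0121, 0.0118]
ee_rot: [0.149, -0.113, 0.982, 0.017]
ft_force: [-3.7, -0.3, 2.6]
grip_width: 0.331
grip_force: 2.0
```

Emit:
move_arm(moves=[-0.0025, 0, 0.0008, 0, 0, 0, -0.005, 0, 0.0016, 0, 0, 0])

```text
time: 10.48
position: [0.6484, 0.0125, 0.0115]
ee_rot: [0.148, -0.113, 0.982, 0.017]
ft_force: [-8.2, -3.6, 5.2]
grip_width: 0.325
grip_force: 4.6
```

Emit:
move_arm(moves=[-0.0015, 0, 0.0004, 0, 0, 0, -0.0015, 0, 0.0004, 0, 0, 0, -0.0015, 0, 0.0004, 0, 0, 0])

```text
time: 10.73
position: [0.6485, 0.0125, 0.0115]
ee_rot: [0.148, -0.113, 0.982, 0.017]
ft_force: [-8.7, -2.3, 4.4]
grip_width: 0.337
grip_force: 4.7
```

Run:
```python
from plan import *
L=post(.23); s=robot.state(); print(s["grip_width"])
T=pose(s); tcp=s["position"]; H=lambda a:np.array([np.cos(a),np.sin(a)])
hinge=np.array([.6234,.0545])
# retreat straight back 150mm low, then up, then across to outside (left) of gate
t=[(*(tcp[:2]-a*H(.22)),.013,.23,.3) for a in(.04,.08,.13)]
t+=[(*(tcp[:2]-.13*H(.22)),.12,.22,.3)]
print("bay hinge",bw(-.041,.05)); plan(t)
```

```text
top 3 fwd,left mm [24.1 -3.6]
side 97 fwd,left mm [28.8 -1.6]
t 10.7333 ft [-8.7 -2.3  4.4] tcp [0.6485 0.0125 0.0115] lamp [0.6748 0.016 ] bay [0.0012 0.0003]
0.3294509079766234
bay hinge [0.6227369  0.05519651]
q [-0.18  0.64  1.79  0.27  0.45 -2.21] err 0.0
q [-0.21  0.59  1.9   0.33  0.4  -2.31] err 0.0
q [-0.26  0.54  2.03  0.44  0.33 -2.46] err 0.0
q [-0.26  0.34  1.94  0.24  0.61 -2.23] err 0.0
0.094,0.001,-0.033,-0.000,-0.001,-0.000; 0.190,0.002,-0.062,-0.000,-0.001,-0.000; 0.310,0.003,-0.099,-0.000,-0.001,-0.000; 0.231,0.003,-0.355,0.001,-0.001,0.003
```

Home: the lamp is stopped against the back wall at a steady 9 N. Retreat straight back and up, closing the fingers once clear.

Emit:
move_arm(moves=[0.02, 0, -0.007, 0, 0, 0, 0.05, 0, -0.018, 0, 0, 0, 0.094, 0.001, -0.033, 0, 0, 0, 0.19, 0.002, -0.062, 0, 0, 0, 0.31, 0.003, -0.099, 0, 0, 0, 0.31, 0.003, -0.099, 0, 0, 0, 0.231, 0.003, -0.355, 0, 0, 0, 0.231, 0.003, -0.355, 0, 0, 0, 0.231, 0.003, -0.355, 0, 0, 0, 0.231, 0.003, -0.355, 0, 0, 0])

```text
time: 11.67
position: [0.5261, -0.0167, 0.1259]
ee_rot: [0.155, -0.113, 0.981, 0.014]
ft_force: [1.6, -0.6, 0.3]
grip_width: 0.333
grip_force: 0.0
```

Run:
```python
from plan import *
s=robot.state(); print(s["time"],s["position"])
hg=np.array([-.041,.05])
def fin(phi,r,off): 
    u=np.array([-np.sin(phi),-np.cos(phi)]); m=np.array([np.cos(phi),-np.sin(phi)]); return bw(*(hg+r*u-off*m))
hd,tl=.22,.3
for phi in(1.98,1.4,.8,.4,0): print(phi,fin(phi,.065,.02),end=" ")
a=fin(1.98,.07,.055); print("start",a)
plan([(*a,.13,hd,tl),(*a,.02,hd,tl)])
p,d=viewer.snapshot("top"); np.savez("top5.npz",p=p,d=d)
hsv=cv2.cvtColor(p,cv2.COLOR_RGB2HSV).astype(int); m=(hsv[...,1]>120)&(hsv[...,0]>20)&(hsv[...,0]<35); m[:165]=0;m[255:]=0;m[:,:235]=0;m[:,300:]=0
v,u=np.nonzero(m); Q=atz("top",np.c_[u,v],.038)[:,:2]; c=Q.mean(0); w=np.linalg.svd(Q-c)[2][0]; t=(Q-c)@w; print("gate",len(Q),c+w*t.min(),c+w*t.max())
m=(hsv[...,1]>120)&(hsv[...,0]<15); m[:150]=0;m[255:]=0;m[:,:235]=0;m[:,365:]=0
v,u=np.nonzero(m); w=atz("top",[[u.mean(),v.mean()]],.19)[0,:2]+[.0037,-.0042]; print("lamp",w,bw(0,0))
```

```text
11.6667 [ 0.52608723 -0.01673798  0.1259486 ]
1.98 [0.56262657 0.0870045 ] 1.4 [0.55502532 0.04886081] 0.8 [0.57042953 0.01173459] 0.4 [ 0.59148349 -0.00520402] 0 [ 0.61747168 -0.01260671] start [0.56426317 0.12232194]
q [ 0.05  0.4   1.79  0.08  0.65 -1.79] err 0.0
q [ 0.05  0.58  1.89  0.13  0.38 -1.85] err 0.0
-0.167,0.317,0.041,-0.001,0.004,0.003; -0.083,0.319,0.303,-0.001,0.004,0.003
gate 60 [0.63004878 0.05273328] [0.54161986 0.07132813]
lamp [0.66898764 0.01347732] [0.6737 0.0154]
```

Emit:
move_arm(moves=[-0.167, 0.317, 0.041, 0, 0.004, 0.003, -0.167, 0.317, 0.041, 0, 0.004, 0.003, -0.167, 0.317, 0.041, 0, 0.004, 0.003, -0.167, 0.317, 0.041, 0, 0.004, 0.003, -0.167, 0.317, 0.041, 0, 0.004, 0.003, -0.083, 0.319, 0.303, 0, 0.004, 0.003, -0.083, 0.319, 0.303, 0, 0.004, 0.003, -0.083, 0.319, 0.303, 0, 0.004, 0.003, -0.083, 0.319, 0.303, 0, 0.004, 0.003, -0.083, 0.319, 0.303, 0, 0.004, 0.003], grip=1)

```text
time: 12.55
position: [0.5579, 0.1233, 0.0122]
ee_rot: [0.14, -0.108, 0.984, 0.017]
ft_force: [-0.2, -0.3, 1.1]
grip_width: 0.003
grip_force: 0.0
```

```bash
cat >> plan.py <<'E'
hg=np.array([-.041,.05])
def fin(phi,r,off): 
    u=np.array([-np.sin(phi),-np.cos(phi)]); m=np.array([np.cos(phi),-np.sin(phi)]); return bw(*(hg+r*u-off*m))
E
python3 - <<'E'
from plan import *
s=robot.state(); print(s["time"],s["position"],s["ft_force"],s["grip_width"])
t=[(*fin(1.98,.07,o),.02,.22,.3) for o in(.04,.028)]+[(*fin(f,.068,.02),.02,.22,.3) for f in np.arange(1.9,.75,-.16)]
print(len(t)); plan(t)
E
```

```text
12.55 [0.55791556 0.12326389 0.01217912] [-0.15481944 -0.33038019  1.10431453] 0.002643611138427448
10
q [ 0.02  0.58  1.9   0.16  0.37 -1.91] err 0.0
q [-0.    0.57  1.91  0.18  0.37 -1.95] err 0.0
q [-0.03  0.57  1.92  0.21  0.37 -2.  ] err 0.0
q [-0.05  0.56  1.94  0.23  0.36 -2.05] err 0.0
q [-0.08  0.56  1.95  0.25  0.36 -2.09] err 0.0
q [-0.1   0.56  1.95  0.27  0.36 -2.13] err 0.0
q [-0.13  0.56  1.94  0.28  0.37 -2.17] err 0.0
q [-0.15  0.56  1.93  0.29  0.38 -2.2 ] err 0.0
q [-0.17  0.57  1.92  0.3   0.39 -2.22] err 0.0
q [-0.18  0.58  1.9   0.3   0.4  -2.24] err 0.0
-0.006,-0.040,-0.019,0.001,-0.005,-0.000; 0.006,-0.068,-0.022,0.001,-0.005,-0.000; 0.017,-0.099,-0.026,0.001,-0.005,-0.000; 0.031,-0.124,-0.030,0.001,-0.005,-0.000; 0.041,-0.150,-0.033,0.001,-0.005,-0.000; 0.047,-0.178,-0.034,0.001,-0.005,-0.000; 0.048,-0.206,-0.035,0.001,-0.005,-0.000; 0.045,-0.234,-0.034,0.001,-0.005,-0.000; 0.038,-0.261,-0.032,0.001,-0.005,-0.000; 0.027,-0.287,-0.029,0.001,-0.005,-0.000
```

Emit:
move_arm(moves=[-0.006, -0.04, -0.019, 0, -0.005, 0, 0.006, -0.068, -0.022, 0, -0.005, 0, 0.017, -0.099, -0.026, 0, -0.005, 0, 0.031, -0.124, -0.03, 0, -0.005, 0, 0.041, -0.15, -0.033, 0, -0.005, 0, 0.047, -0.178, -0.034, 0, -0.005, 0, 0.048, -0.206, -0.035, 0, -0.005, 0, 0.045, -0.234, -0.034, 0, -0.005, 0, 0.038, -0.261, -0.032, 0, -0.005, 0, 0.027, -0.287, -0.029, 0, -0.005, 0])

```text
time: 13.38
position: [0.5722, 0.0078, 0.0238]
ee_rot: [0.152, -0.108, 0.982, 0.017]
ft_force: [0.3, 1.0, -0.9]
grip_width: 0.0
grip_force: 0.4
```

```bash
cat >> plan.py <<'E'
def gate():
    p,d=viewer.snapshot("side"); hsv=cv2.cvtColor(p,cv2.COLOR_RGB2HSV).astype(int); m=(hsv[...,1]>110)&(hsv[...,0]>19)&(hsv[...,0]<35)&(hsv[...,2]>60); m[:150]=0;m[260:]=0;m[:,:230]=0;m[:,340:]=0
    P=cloud("side",d)[m]; P=P[(P[:,2]>.005)&(P[:,2]<.06)]; C,S=np.cos(YAW),np.sin(YAW); B=(P[:,:2]-BAY)@np.array([[C,-S],[S,C]]); g=B-hg; r=np.hypot(*g.T); k=(r>.03)&(r<.1)
    print("gate pts",k.sum(),"phi",np.median(np.arctan2(-g[k,0],-g[k,1])) if k.any() else None)
E
python3 - <<'E'
from plan import *
s=robot.state(); print(s["time"],s["position"],s["ft_force"]); gate()
t=[(*fin(f,.068,.02),.02,.22,.3) for f in np.arange(.67,.1,-.11)]
print(len(t)); plan(t)
E
```

```text
13.3833 [0.57220133 0.0077747  0.02376722] [ 0.2725573   0.95908057 -0.92049486]
gate pts 70 phi 0.7751895418397154
6
q [-0.19  0.58  1.89  0.3   0.41 -2.25] err 0.0
q [-0.2   0.59  1.87  0.3   0.42 -2.25] err 0.0
q [-0.21  0.6   1.85  0.29  0.44 -2.25] err 0.0
q [-0.21  0.61  1.83  0.29  0.45 -2.25] err 0.0
q [-0.21  0.62  1.81  0.28  0.46 -2.24] err 0.0
q [-0.21  0.62  1.79  0.28  0.47 -2.24] err 0.0
0.002,-0.009,0.009,-0.000,0.003,-0.000; -0.009,-0.024,0.013,-0.000,0.003,-0.000; -0.022,-0.038,0.017,-0.000,0.003,-0.000; -0.037,-0.051,0.022,-0.000,0.003,-0.000; -0.052,-0.061,0.027,-0.000,0.003,-0.000; -0.069,-0.070,0.032,-0.000,0.003,-0.000
```

Gate is following the finger (phi ≈ 0.78).

Emit:
move_arm(moves=[0.002, -0.009, 0.009, 0, 0.003, 0, -0.009, -0.024, 0.013, 0, 0.003, 0, -0.022, -0.038, 0.017, 0, 0.003, 0, -0.037, -0.051, 0.022, 0, 0.003, 0, -0.052, -0.061, 0.027, 0, 0.003, 0, -0.069, -0.07, 0.032, 0, 0.003, 0, -0.069, -0.07, 0.032, 0, 0.003, 0])

```text
time: 14.02
position: [0.6085, -0.0125, 0.0181]
ee_rot: [0.147, -0.109, 0.983, 0.016]
ft_force: [0.9, 0.9, -0.7]
grip_width: 0.002
grip_force: 0.0
```

Run:
```python
from plan import *
s=robot.state(); print(s["time"],s["position"],s["ft_force"]); gate()
t=[(*fin(f,.068,.02),.02,.22,.3) for f in (.09,.06,.03,0)]+[(*fin(0,.068,o),.02,.22,.3) for o in (.018,.016,.014)]
plan(t)
```

```text
14.0167 [ 0.60852558 -0.0124881   0.01807489] [ 0.92981576  0.86637686 -0.68434507]
gate pts 38 phi 0.22673908761667272
q [-0.21  0.63  1.78  0.27  0.48 -2.23] err 0.0
q [-0.21  0.63  1.77  0.27  0.48 -2.23] err 0.0
q [-0.21  0.63  1.77  0.27  0.48 -2.23] err 0.0
q [-0.21  0.64  1.76  0.27  0.49 -2.23] err 0.0
q [-0.21  0.64  1.76  0.27  0.49 -2.22] err 0.0
q [-0.21  0.64  1.75  0.26  0.49 -2.22] err 0.0
q [-0.21  0.64  1.75  0.26  0.49 -2.21] err 0.0
-0.010,-0.009,-0.002,0.000,-0.001,-0.000; -0.015,-0.011,-0.001,0.000,-0.001,-0.000; -0.020,-0.012,0.000,0.000,-0.001,-0.000; -0.024,-0.014,0.002,0.000,-0.001,-0.000; -0.029,-0.014,0.003,0.000,-0.001,-0.000; -0.034,-0.014,0.005,0.000,-0.001,-0.000; -0.039,-0.014,0.006,0.000,-0.001,-0.000
```

Emit:
move_arm(moves=[-0.01, -0.009, -0.002, 0, 0, 0, -0.015, -0.011, -0.001, 0, 0, 0, -0.02, -0.012, 0, 0, 0, 0, -0.024, -0.014, 0.002, 0, 0, 0, -0.029, -0.014, 0.003, 0, 0, 0])

```text
time: 14.48
position: [0.619, -0.0149, 0.02]
ee_rot: [0.146, -0.109, 0.983, 0.017]
ft_force: [-0.7, -0.0, -0.0]
grip_width: -0.006
grip_force: 0.3
```

Emit:
move_arm(moves=[-0.004, 0, 0.001, 0, 0, 0, -0.007, 0, 0.002, 0, 0, 0, -0.01, 0, 0.003, 0, 0, 0])

```text
time: 14.73
position: [0.6231, -0.0139, 0.0201]
ee_rot: [0.146, -0.109, 0.983, 0.017]
ft_force: [0.1, -0.2, 0.3]
grip_width: 0.002
grip_force: 0.2
```

Run:
```python
from plan import *
gate()
```

```text
gate pts 50 phi 0.048135362005901905
```

Emit:
move_arm(moves=[-0.004, 0, 0.001, 0, 0, 0, -0.007, 0, 0.002, 0, 0, 0])

```text
time: 14.95
position: [0.6259, -0.0133, 0.0201]
ee_rot: [0.146, -0.109, 0.983, 0.017]
ft_force: [-0.5, 0.1, 0.1]
grip_width: -0.003
grip_force: 0.3
```

Emit:
move_arm(moves=[-0.004, 0, 0.001, 0, 0, 0, -0.007, 0, 0.002, 0, 0, 0])

```text
time: 15.12
position: [0.6284, -0.0127, 0.0199]
ee_rot: [0.145, -0.109, 0.983, 0.017]
ft_force: [-6.6, -3.6, 1.5]
grip_width: -0.002
grip_force: 3.4
```

Run:
```python
from plan import *
gate()
```

```text
gate pts 55 phi -0.022343974726599963
```

The gate has hit its stop, with the force at 7 N. Retreat and verify.

Emit:
move_arm(moves=[0, 0, 0, 0, 0, 0, 0, 0, 0, 0, 0, 0, 0.02, 0, -0.007, 0, 0, 0, 0.06, 0, -0.02, 0, 0, 0, 0.15, 0, -0.05, 0, 0, 0, 0.25, 0, -0.08, 0, 0, 0, 0.2, 0, -0.25, 0, 0, 0, 0.2, 0, -0.25, 0, 0, 0, 0.2, 0, -0.25, 0, 0, 0, 0.2, 0, -0.25, 0, 0, 0])

```text
time: 16.0
position: [0.5268, -0.0364, 0.0948]
ee_rot: [0.148, -0.109, 0.983, 0.016]
ft_force: [-0.4, 0.2, -1.0]
grip_width: 0.001
grip_force: 0.0
```

Run:
```python
from plan import *
s=robot.state(); print(s["time"],s["position"],s["ft_force"],np.abs(s["joint_velocities"]).max())
gate(); lamp()
t,_=viewer.snapshot("top"); p,_=viewer.snapshot("side")
can=np.zeros((450,800,3),np.uint8); can[:,:400]=cv2.resize(t[150:240,240:320,::-1],(400,450),interpolation=cv2.INTER_CUBIC); can[:,400:]=cv2.resize(p[140:275,240:360,::-1],(400,450),interpolation=cv2.INTER_CUBIC); cv2.imwrite("pics/end.png",can)
```

```text
16.0 [ 0.52678656 -0.03635609  0.09483613] [-0.4071556   0.24807853 -0.97067316] 0.050463706445529596
gate pts 126 phi -0.00902577429435706
lamp px [313.9 160.7] [309 152  11  16 130] world [0.6733 0.0092 0.18  ] bay [-0.0017 -0.006 ]
```

View pics/end.png

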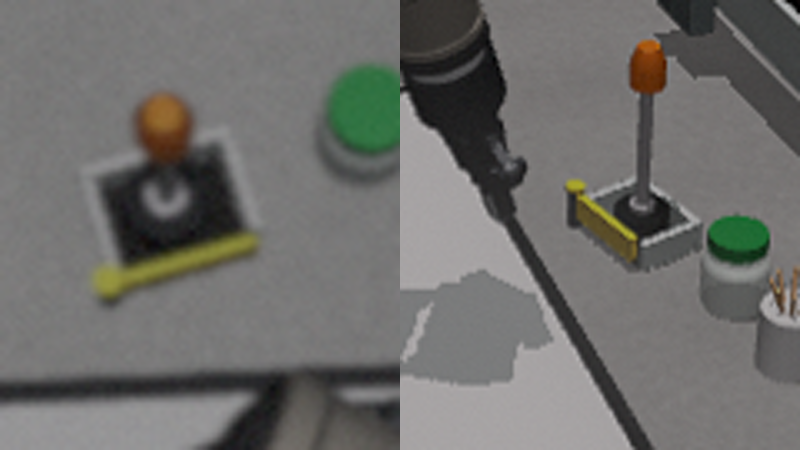

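The lamp is upright in the bay (collar at (166,196) in the left crop) and the gate is shut across the mouth from (107,283) to (255,242). The arm is clear.

```bash
python3 -c "
from rig import workorder
print(workorder.close_job())"
```

```text
the job is handed in; nothing more can be done
None
```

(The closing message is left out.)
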